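# Let the dowels out of the lever dispenser and ease its lid shut

## Robot

A 7-joint arm with a two-finger parallel gripper is mounted at the origin on the work surface. World frame = base frame: x ahead of the robot, y to its left, z up, the work surface at z = 0. Lengths are in m, angles in rad, forces in N, time in s.
With the tool pointing down it reaches from about 0.4 to 0.85 m from the base axis. Payload 4.5 kg.
Tool frame: the origin (TCP) lies at the very end of the fingers, on their centre line; the grasp point (between the pads) lies 19 mm behind it (r.grip_point_offset is the distance from the TCP to the grasp point, in m); z points along the fingers, y is the line along which they close (so a half turn about z gives the same grasp; the last joint's range is limited). The gripper opens to 88 mm and grips with 3 to 60 N. Pads are 18 mm wide; open, the fingers measure 123 mm over their backs; the gripper's body (75 mm by 187 mm) begins 45 mm behind the grasp point.
Start: joints at [1.287, 0.689, -0.195, 1.565, 0.157, 0.902, -0.215], TCP at [0.195, -0.594, 0.239] pointing down, gripper open.
Joint ranges: [-3.01, 3.01], [-0.46, 2.08], [-1.47, 1.51], [0.13, 2.56], [-1, 4.14], [0.04, 2.09], [-2.66, 2.66]. Speed limits (rad/s): [2.57, 2.57, 3.14, 3.14, 3.14, 3.14, 3.14].

## Interface

Orientations are given as a unit quaternion [x, y, z, w].
In Python, from plant import r gives the robot as it stands.
- The arm moves only by the tool carry_out, never from a script. Its argument "rows" is a list of rows, each a list of 3 entries, a list of its own where there are three numbers: the shift along the tool's x, y, z in cm, then the turn, a rotation vector about the tool's x, y, z in degrees, then the closure, from 0 (fully open) to 1 (shut). A call has 1 to 12 rows; each row is the pose to reach, as a shift and turn from the pose commanded when the call began, along the tool's axes at that moment; what a row does not reach only later rows make up. A row lasts 1/10 s, in which the tool goes at most 50 mm and 8.59 degrees, less where a joint would pass 70% of its speed; a pose out of reach is approached as far as the arm can. A call with a gripper value outside its range is refused whole. The fingers move at their own pace and stop on an object; "newtons" is the grip in N (left out, the last holds). Time passes only in rows, so rows that repeat a pose let the fingers close. It gives the time, the measured TCP pose, the force, the opening and the grip force at its end, in the units of the state.
- r.get_state(): the state, without advancing time (a new reading comes with each control period).
- r.snapshot(name): name is "scene" or "top" or "wrist"; returns a dict with "image" (384x512x3 uint8, red, green, blue), "fx", "fy", "cx", "cy" (pixels), "pose" (4x4, takes a point from camera to world coordinates). Camera axes: x right, y up, looking along -z (the intrinsics and any distortion apply to the point x, -y, -z); pixel columns grow to the right and rows downward; lengths in m; the calibration is good to about 2 mm. A picture is of the moment at which its call begins. There is no depth.
- r.finish_job(): hands the job in; it is judged then, once.
The state is a dict: "clock": time; "q": joint angles; "qd": joint speeds; "joint_torque": joint torques, N m; "tool_pos": TCP position; "eef_rot": TCP orientation; "contact_force": force on the tool from outside, world axes, zero at the start; "moment": the same for the moment, N m; "opening": opening from 0.0 (shut) to 1.0 (fully open); "finger_force": force on a finger pad.
Only numpy, scipy, OpenCV 4.12 (cv2) and the standard library are available. Lean on these libraries where they do the work, as an engineer would, in place of code of your own. Each camera call takes 0.05 s, during which the arm holds its last target. There are 200 camera calls.

## Task

Press the dowel dispenser's lever fully down with the fingertips, so that its linked lid lifts and both dowels roll out into the catch tray, and then ease the lever back up until the lid is fully shut, slowly enough that the lid never drops or slams. Do not touch the lid or the dowels, and leave everything else on the bench where it stands.

Things in the scene. Friction and masses are not known exactly. Their poses are not given: they have to be found in the camera images.
- dispenser: Plywood dowel dispenser fixed to the bench (sizes in mm). Origin on the bench under the middle of its hopper; x axis points from the outlet to the lever, z up. Hopper x -85 to 85, 116 wide, 127 high, open at top and front (-x), where the lid covers it; inside, a ramp falls towards -x. The lever sticks out behind it to x 240; its pivot is at x 90, z 90, axis along y.
- tray (a point): Middle of the floor of the catch tray in front of the hopper, part of the dispenser. Inside it spans dispenser x -237 to -85, y -50 to 50; sides 50 high, end wall 58 high; the floor falls gently away from the hopper.
- lid: Clear plastic L-shaped lid with aluminium edges over the hopper: top plate 181 x 116, front lip 78 tall. Origin on its hinge at the hopper's rear top edge (dispenser x 90, z 132). An upright steel rod at dispenser x 125, z 85 to 137, links it to the lever, and it turns by the same angle. Fully lifted it reaches about 240 above the bench. Not to be touched.
- lever: The aluminium lever with its paddle. Origin on its pivot at the rear of the hopper (dispenser x 90, z 90); at rest its axes are parallel to the dispenser's, and pressing turns its x axis downward. A bar 10 thick runs out to the paddle.
- paddle (a point): Centre of the top face of the flat paddle at the lever's outer end, the part to press: 40 long, 50 wide, 6 thick, 133 from the lever pivot. At rest this point is 120 above the bench and the face slopes 0.23 rad up towards the outer end; fully down it is about 39 above the bench and the face slopes 0.39 rad down. Nothing is below it.
- lever_angle (a joint): Lever angle in rad, equal to the lid's opening angle: 0 at rest (lever up, lid shut), 0.62 at the stop (lever down, lid fully lifted). Weight and a spring return it: about 2 to 4 N on the paddle holds it down. Let go, it flies back in about 0.3 s and the lid slams; the paddle has to be followed up all the way, in 2 s or more.
- dowel_a: Wooden dowel, 22 diameter, 80 long (its y axis); origin at its centre. Starts on the ramp, lying across it, against the lid's lip (dispenser x -75, z 63).
- dowel_b: Second identical dowel, just behind the first on the ramp. Both roll out by themselves in about 1 s once the lid is lifted.
- offcut: Bystander: light wood offcut lying flat, 110 x 45 x 18; origin under its centre; loose, to be left alone
- knob_wood: Bystander: dark turned wooden drawer knob, 36 diameter, 34 tall; loose, to be left alone
- glue: Bystander: white glue bottle, 56 diameter, 150 tall; loose, to be left alone
- screws: Bystander: glass jar with steel cap, 60 diameter, 65 tall; loose, to be left alone
- tape: Bystander: black tape measure standing on edge, 62 x 32 x 60; loose, to be left alone
- driver: Bystander: screwdriver lying flat, black handle; loose, to be left alone
- square: Bystander: try square lying flat, dark stock 110 long, steel blade 160 long; loose, to be left alone

How it is judged:
By the outcome, as a careful person would: the job done as asked, in the order asked, and still so for the second after the job is handed in, with the robot touching nothing.
It also fails if it takes over 45 s, if anything falls off the work surface, if the arm or the gripper's body presses on something with over 40 N, if the wrist force passes 120 N, or if a joint passes its speed limit or range.

## Working session

There is one attempt and no reset: what is moved stays moved. The work goes in short steps, Python scripts to look and compute and a tool call to move; the robot and the scene stay as the last step left them, time stands still between calls to the robot, and variables do not carry over. Pictures are saved under pics/ and viewed, at most 10 in all, crops included, and the job is handed in when it is done.

Besides the shell and the picture viewer there is one more tool, called after ">>>" by a JSON object that holds its "op" and its "data", one argument or row to a line. carry_out: Moves the arm, as the interface text tells. Its arguments: {"type":"object","properties":{"rows":{"type":"array"},"newtons":{"type":"number"}},"required":["rows"]}

```bash
mkdir -p pics; python3 - <<'E'
from plant import r
import cv2,numpy as np
s=r.get_state(); print(s['tool_pos'],s['eef_rot'],s['contact_force'],s['clock'])
for n in("scene","top"):
    d=r.snapshot(n); cv2.imwrite(f"pics/{n}.png",cv2.cvtColor(d['image'],cv2.COLOR_RGB2BGR)); print(n,d['fx'],d['cx'],d['cy'],[k for k in d]); print(np.round(d['pose'],3).tolist())
E
```

```text
[ 0.19505193 -0.59313562  0.23793625] [ 9.87393024e-01  1.58285261e-01 -2.03787204e-04 -8.66756803e-04] [-0.56881942  0.00569431 -0.37703807] 0.0
scene 455.75968571801917 262.31722756696735 195.80058799295207 ['image', 'fx', 'fy', 'cx', 'cy', 'pose']
[[0.841, -0.384, 0.382, 1.014], [0.541, 0.613, -0.575, -0.675], [-0.013, 0.69, 0.723, 0.995], [0.0, 0.0, 0.0, 1.0]]
top 441.5100319204373 254.59640764601457 195.04511833530168 ['image', 'fx', 'fy', 'cx', 'cy', 'pose']
[[-0.026, 0.996, -0.087, 0.453], [-0.999, -0.029, -0.025, -0.001], [-0.027, 0.086, 0.996, 1.075], [0.0, 0.0, 0.0, 1.0]]
```

View pics/scene.png

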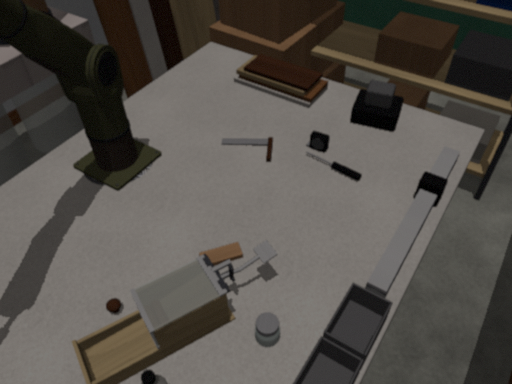

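View pics/top.png

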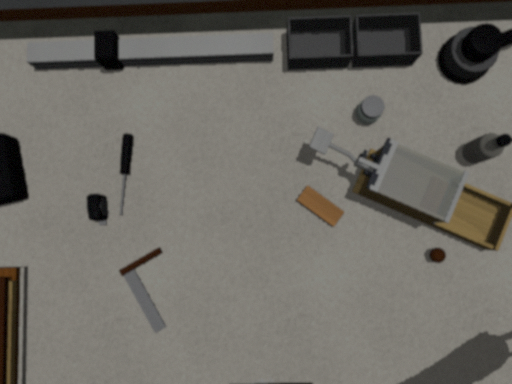

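The scene view shows the paddle near (264,250) and the hopper near (190,300). In the top view the paddle is at about (321,140), the lid spans roughly (370..465, 143..220), and the tray lies beyond at (480,215). Next I'll triangulate the paddle and get the lever's direction.

```bash
cat > h.py <<'E'
import cv2,numpy as np
def ray(d,u,v):
    c=np.array([(u-d['cx'])/d['fx'],-(v-d['cy'])/d['fy'],-1.]); P=np.array(d['pose'])
    w=P[:3,:3]@c; return P[:3,3],w/np.linalg.norm(w)
def plane(d,u,v,z):
    o,w=ray(d,u,v); return o+w*(z-o[2])/w[2]
def tri(a,b):
    (o,w),(p,x)=a,b
    t=np.linalg.lstsq(np.c_[w,-x],p-o,rcond=None)[0]
    A,B=o+w*t[0],p+x*t[1]; return (A+B)/2,np.linalg.norm(A-B)
E
python3 - <<'E'
from plant import r
from h import *
out=[]
for n,(u,v) in dict(scene=(255,255),top=(350,155)).items():
    d=r.snapshot(n); im=cv2.cvtColor(d['image'],cv2.COLOR_RGB2BGR); np.savez(f'{n}.npz',**d)
    c=im[v-50:v+50,u-65:u+65]; c=cv2.resize(cv2.convertScaleAbs(c,alpha=1.4),None,fx=6,fy=6,interpolation=cv2.INTER_CUBIC)
    out.append(c[:600,:780])
cv2.imwrite('pics/c0.png',out[0]);cv2.imwrite('pics/c1.png',out[1])
E
```

```text
(no output)
```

View pics/c0.png

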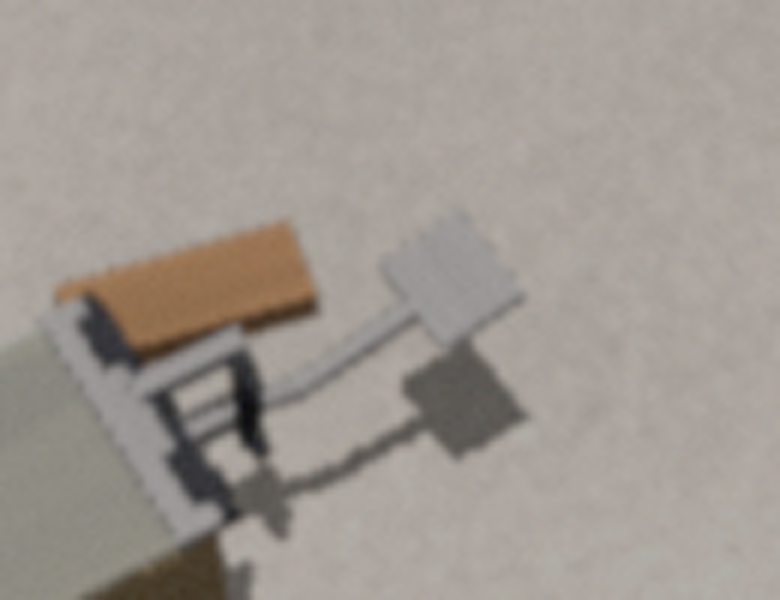

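View pics/c1.png

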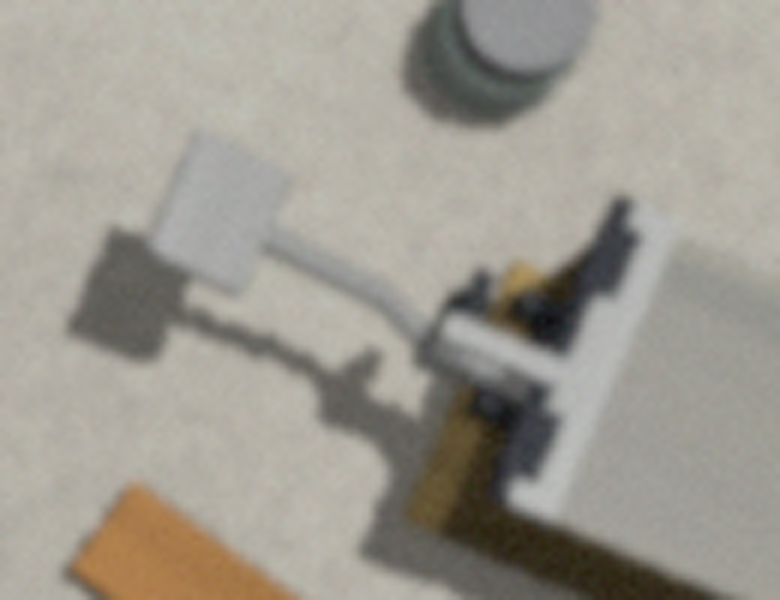

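The crops show the paddle corners at (381,265),(458,210),(525,296),(450,345) in the scene crop and (200,128),(290,178),(238,293),(148,247) in the top crop. In the top crop the lid's rear edge runs from (640,200) to (505,500). The jar and offcut are both near the lever but clear of the paddle.

```bash
python3 - <<'E'
from h import *
from scipy.spatial.transform import Rotation as R
from plant import r
S,T=np.load('scene.npz'),np.load('top.npz')
s=lambda x,y:(190+x/6,205+y/6); t=lambda x,y:(285+x/6,105+y/6)
sc=np.array([(381,265),(458,210),(525,296),(450,345)]); tc=np.array([(148,247),(238,293),(200,128),(290,178)])
P,e=tri(ray(S,*s(*sc.mean(0))),ray(T,*t(*tc.mean(0)))); print('paddle',P,e)
print('top@z.12',plane(T,*t(*tc.mean(0)),.12),'scene',plane(S,*s(*sc.mean(0)),.12))
a,b=plane(T,*t(640,200),.135),plane(T,*t(505,500),.135); print('rear edge',a,b,np.linalg.norm(a-b))
m=(a+b)/2; v=P-m; print('lever dir',np.degrees(np.arctan2(v[1],v[0])),np.linalg.norm(v[:2])); w=a-b; print('edge dir',np.degrees(np.arctan2(w[1],w[0])))
c=[plane(T,*t(*x),.12) for x in tc]; print(np.round(c,3).tolist())
# lid far corners (top full image) and offsets
for x in [(388,143),(465,175),(447,220),(370,190)]: print(plane(T,*x,.13)[:2])
g=r.get_state(); print(R.from_quat(g['eef_rot']).as_matrix().round(3).tolist())
E
```

```text
paddle [ 0.65503313 -0.12687922  0.11509068] 0.003849601514260582
top@z.12 [ 0.65248836 -0.12742395  0.12      ] scene [ 0.65845673 -0.12863696  0.12      ]
rear edge [ 0.64871837 -0.27544796  0.135     ] [ 0.54244496 -0.22230062  0.135     ] 0.11882204155699114
lever dir 64.01878476299696 0.13571025620410895
edge dir -26.56963754134922
[[0.64, -0.101, 0.12], [0.622, -0.133, 0.12], [0.684, -0.122, 0.12], [0.664, -0.154, 0.12]]
[ 0.63981809 -0.26853265]
[ 0.56555524 -0.42764653]
[ 0.47092802 -0.38365039]
[ 0.53929317 -0.22506927]
[[0.95, 0.312, -0.0], [0.312, -0.95, 0.001], [-0.0, -0.001, -1.0]]
```

>>> {"op": "carry_out", "data": {
  "rows": [
    [[2,-1,0],[0,0,-2],1],
    [[6,-3,0],[0,0,-6],1],
    [[10,-5,0],[0,0,-10],1],
    [[14,-7,0],[0,0,-14],1],
    [[18,-9,0],[0,0,-18],1],
    [[22,-11,0],[0,0,-22],1],
    [[26,-13,0],[0,0,-26],1],
    [[30,-15,0],[0,0,-30],1],
    [[34,-17,0],[0,0,-34],1],
    [[37,-19,0],[0,0,-37],1],
    [[39,-20,0],[0,0,-39],1],
    [[40,-20.5,0],[0,0,-40],1]
  ],
  "newtons": 20
}}

```text
clock: 1.4
tool_pos: [0.513, -0.2714, 0.2387]
eef_rot: [0.873, 0.488, 0.001, -0.0]
contact_force: [-0.9, 0.1, 0.2]
opening: 0.006
finger_force: 0.0
```

```bash
cat > k.py <<'E'
from plant import r
import numpy as np
from scipy.spatial.transform import Rotation as R
s=r.get_state(); M=R.from_quat(s['eef_rot']).as_matrix()
a=np.radians(64); T=np.array([.655,-.127,.19])+.003*np.array([np.cos(a),np.sin(a),0])
print(s['clock'],s['tool_pos'],s['contact_force'],s['opening'],'q',np.round(s['q'],2))
print('to hover cm',M.T@(T-s['tool_pos'])*100,'ytool',np.degrees(np.arctan2(M[1,1],M[0,1])),M[:,2])
E
python3 k.py
```

```text
1.4 [ 0.51295668 -0.27136175  0.23869603] [-0.94278948  0.06376514  0.24363427] 0.0055109166739034 q [ 0.62  0.64 -0.36  1.7   0.28  0.85 -0.41]
to hover cm [20.02344369  4.53253413  4.89981858] ytool -31.51848412608498 [ 8.72187949e-04  1.20481210e-03 -9.99998894e-01]
```

>>> {"op": "carry_out", "data": {
  "rows": [
    [[2,0.5,0],[0,0,-1],1],
    [[5,1.1,0],[0,0,-2],1],
    [[9,2,1],[0,0,-3],1],
    [[13,2.9,2],[0,0,-4],1],
    [[16,3.6,3],[0,0,-5],1],
    [[18.5,4.2,4],[0,0,-5.5],1],
    [[19.6,4.4,4.6],[0,0,-5.5],1],
    [[20,4.5,5],[0,0,-5.5],1],
    [[20,4.5,5],[0,0,-5.5],1]
  ]
}}

```text
clock: 2.3
tool_pos: [0.6539, -0.1291, 0.1881]
eef_rot: [0.85, 0.527, -0.001, -0.0]
contact_force: [0.3, -0.9, 0.6]
opening: 0.003
finger_force: 0.0
```

```bash
python3 k.py; python3 - <<'E'
from plant import r
import cv2
import numpy as np
o=[]
for n,(u,v) in dict(top=(350,155),scene=(255,235)).items():
    d=r.snapshot(n); im=cv2.cvtColor(d['image'],cv2.COLOR_RGB2BGR)
    o.append(cv2.resize(cv2.convertScaleAbs(im[v-60:v+60,u-80:u+80],alpha=1.4),(400,300),interpolation=cv2.INTER_CUBIC))
w=r.snapshot('wrist'); w=cv2.resize(cv2.cvtColor(w['image'],cv2.COLOR_RGB2BGR),(400,300))
cv2.imwrite('pics/h.png',np.vstack([np.hstack(o),np.hstack([w,w*0])]))
E
```

```text
2.3 [ 0.65391859 -0.12906736  0.18807333] [ 0.3079068  -0.90534909  0.5775745 ] 0.0032502263317774824 q [ 0.3   0.82 -0.34  1.47  0.31  0.91 -0.59]
to hover cm [ 0.53290097  0.00295709 -0.19363399] ytool -26.364751110289323 [-0.00181611 -0.00111656 -0.99999773]
```

View pics/h.png

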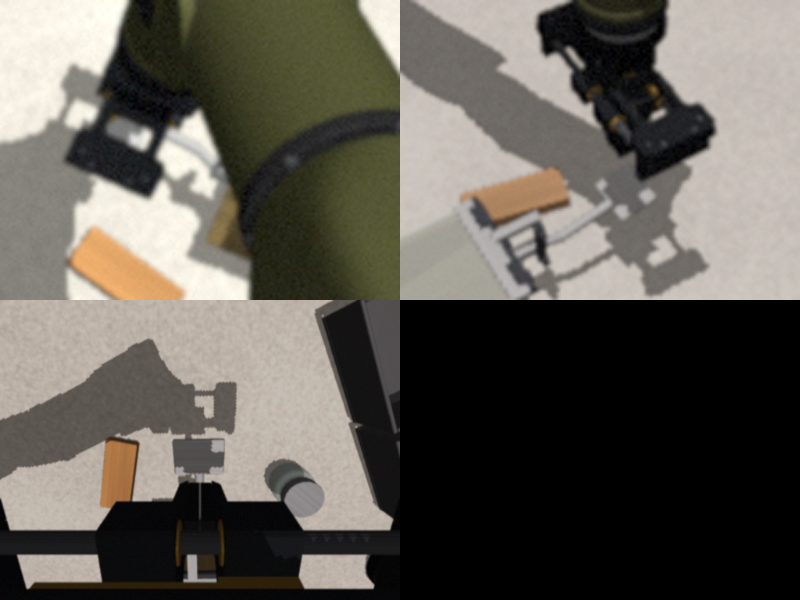

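The hover picture shows the fingertips at about (200,490) in the wrist panel, in line with the paddle's centre column (199). The paddle corners there are (173,440),(224,439),(225,472),(175,474). I'll check the distance along the lever from this view.

```bash
python3 - <<'E'
from plant import r
from h import *
from scipy.spatial.transform import Rotation as R
d=r.snapshot('wrist'); s=r.get_state(); M=R.from_quat(s['eef_rot']).as_matrix()
f=lambda x,y,z:plane(d,x*1.28,(y-300)*1.28,z)
o=f(198.5,439.5,.1246); i=f(200,473,.1154); c=(o+i)/2
print(o,i,np.linalg.norm(o-i)); print('centre',c,'tool cm',M.T@(c-s['tool_pos'])*100)
P=np.linalg.inv(d['pose'])@np.r_[s['tool_pos'],1]; print('tcp px',(d['cx']-d['fx']*P[0]/P[2])/1.28,(d['cy']+d['fy']*P[1]/P[2])/1.28+300)
E
```

```text
[ 0.6642182  -0.10869054  0.1246    ] [ 0.6487553  -0.14310999  0.1154    ] 0.03883864209085121
centre [ 0.65648675 -0.12590026  0.12      ] tool cm [0.43492129 0.0236607  6.93135206]
tcp px 198.85765457166556 495.117979914377
```

>>> {"op": "carry_out", "data": {
  "rows": [
    [[0.1,0,0.5],[0,0,0],1],
    [[0.2,0,1.5],[0,0,0],1],
    [[0.4,0,2.7],[0,0,0],1],
    [[0.4,0,3.9],[0,0,0],1],
    [[0.4,0,4.9],[0,0,0],1],
    [[0.4,0,5.5],[0,0,0],1],
    [[0.4,0,5.9],[0,0,0],1],
    [[0.4,0,6.2],[0,0,0],1],
    [[0.4,0,6.5],[0,0,0],1],
    [[0.4,0,6.8],[0,0,0],1],
    [[0.4,0,7.1],[0,0,0],1]
  ]
}}

```text
clock: 3.6
tool_pos: [0.6573, -0.1237, 0.1182]
eef_rot: [0.849, 0.528, 0.001, 0.0]
contact_force: [-0.1, 1.5, 2.4]
opening: 0.003
finger_force: 0.9
```

```bash
python3 k.py
```

```text
3.6 [ 0.65728645 -0.12367858  0.1181785 ] [-0.09492062  1.4863459   2.39443285] 0.003306039816365937 q [ 0.28  0.9  -0.31  1.52  0.35  0.78 -0.63]
to hover cm [-0.09116909 -0.04994772 -7.18232612] ytool -26.278704017135762 [ 1.66862707e-03  3.99723056e-04 -9.99998528e-01]
```

>>> {"op": "carry_out", "data": {
  "rows": [
    [[0,0,0.4],[0,0,0],1],
    [[0.1,0,1.0],[0,0,0],1],
    [[0.1,0,1.6],[0,0,0],1],
    [[0.2,0,2.2],[0,0,0],1],
    [[0.2,0,2.8],[0,0,0],1],
    [[0.2,0,3.4],[0,0,0],1],
    [[0.1,0,4.0],[0,0,0],1],
    [[0.1,0,4.6],[0,0,0],1],
    [[0,0,5.2],[0,0,0],1],
    [[-0.1,0,5.8],[0,0,0],1],
    [[-0.2,0,6.4],[0,0,0],1],
    [[-0.3,0,6.9],[0,0,0],1]
  ]
}}

```text
clock: 4.8
tool_pos: [0.6547, -0.127, 0.048]
eef_rot: [0.849, 0.528, -0.001, -0.0]
contact_force: [0.0, -0.3, 1.8]
opening: 0.003
finger_force: 1.3
```

```bash
python3 k.py
```

```text
4.8 [ 0.65466695 -0.12704148  0.0480029 ] [ 0.00739481 -0.32677649  1.79282868] 0.0026305535007153246 q [ 0.26  1.   -0.28  1.54  0.38  0.66 -0.66]
to hover cm [ 3.08691062e-01  1.19993814e-02 -1.41999452e+01] ytool -26.301215125902793 [-1.21699378e-03 -1.66832617e-04 -9.99999246e-01]
```

>>> {"op": "carry_out", "data": {
  "rows": [
    [[0,0,0.2],[0,0,0],1],
    [[-0.1,0,0.4],[0,0,0],1],
    [[-0.1,0,0.6],[0,0,0],1],
    [[-0.1,0,0.7],[0,0,0],1],
    [[-0.1,0,0.8],[0,0,0],1]
  ]
}}

```text
clock: 5.3
tool_pos: [0.6547, -0.1275, 0.0407]
eef_rot: [0.849, 0.528, -0.0, -0.0]
contact_force: [0.7, -0.0, 2.7]
opening: 0.007
finger_force: 1.2
```

```bash
python3 k.py
```

```text
5.3 [ 0.65473944 -0.12747649  0.04069317] [ 0.7091597  -0.04009815  2.68494097] 0.00683492118953428 q [ 0.26  1.01 -0.27  1.54  0.39  0.65 -0.66]
to hover cm [ 3.55527109e-01 -2.96980117e-03 -1.49306524e+01] ytool -26.282626548430123 [-1.87748464e-04  1.87603326e-04 -9.99999965e-01]
```

Not at the stop yet, since the force is still only the spring's. I'll creep further down.

>>> {"op": "carry_out", "data": {
  "rows": [
    [[0,0,0.2],[0,0,0],1],
    [[0,0,0.3],[0,0,0],1],
    [[0,0,0.4],[0,0,0],1],
    [[0,0,0.4],[0,0,0],1]
  ]
}}

```text
clock: 5.7
tool_pos: [0.655, -0.1277, 0.0393]
eef_rot: [0.849, 0.528, 0.0, 0.0]
contact_force: [-6.1, 1.3, 18.8]
opening: 0.003
finger_force: 8.4
```

```bash
python3 k.py
```

```text
5.7 [ 0.65503568 -0.12765269  0.0393222 ] [-6.0762429   1.28346547 18.78236124] 0.0034625190647621265 q [ 0.26  1.01 -0.27  1.54  0.39  0.64 -0.66]
to hover cm [  0.34990538  -0.0215436  -15.06796742] ytool -26.301147046205408 [ 5.16501515e-04 -7.75089359e-04 -9.99999566e-01]
```

At the stop (19 N). Hold it while the dowels roll out.

>>> {"op": "carry_out", "data": {
  "rows": [
    [[0,0,-0.1],[0,0,0],1],
    [[0,0,-0.1],[0,0,0],1],
    [[0,0,-0.1],[0,0,0],1],
    [[0,0,-0.1],[0,0,0],1],
    [[0,0,-0.1],[0,0,0],1],
    [[0,0,-0.1],[0,0,0],1],
    [[0,0,-0.1],[0,0,0],1],
    [[0,0,-0.1],[0,0,0],1],
    [[0,0,-0.1],[0,0,0],1],
    [[0,0,-0.1],[0,0,0],1]
  ]
}}

```text
clock: 6.7
tool_pos: [0.655, -0.1276, 0.0395]
eef_rot: [0.849, 0.528, 0.0, 0.0]
contact_force: [-4.0, 0.6, 13.1]
opening: 0.008
finger_force: 6.1
```

```bash
cat > pic.py <<'E'
from plant import r
import cv2,sys
import numpy as np
o=[]
for n,(u,v) in dict(top=(422,170),scene=(180,294)).items():
    d=r.snapshot(n); im=cv2.cvtColor(d['image'],cv2.COLOR_RGB2BGR)
    o.append(cv2.resize(cv2.convertScaleAbs(im[v-90:v+90,u-90:u+90],alpha=1.6),(400,400),interpolation=cv2.INTER_CUBIC))
cv2.imwrite(sys.argv[1],np.hstack(o))
E
python3 pic.py pics/p1.png; python3 k.py
```

```text
6.8 [ 0.65496376 -0.12764009  0.03947667] [-3.12079615  0.30241696 13.57253962] 0.005765581762948857 q [ 0.26  1.01 -0.27  1.54  0.39  0.64 -0.66]
to hover cm [  0.35466489  -0.01793772 -15.05244838] ytool -26.29453816314043 [ 3.91607047e-04 -5.13773435e-04 -9.99999791e-01]
```

View pics/p1.png

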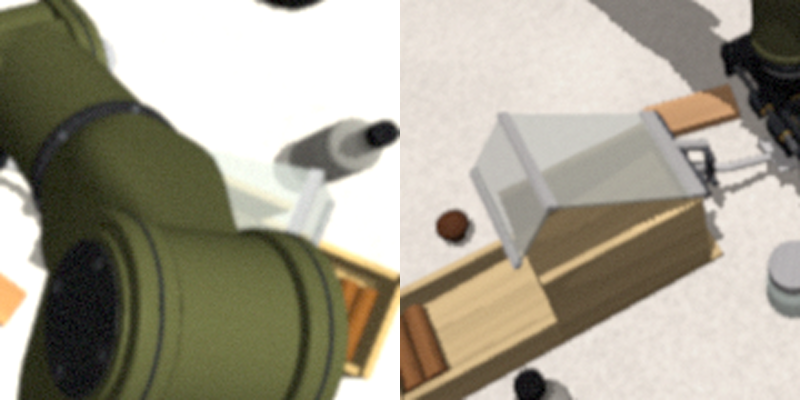

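Both dowels lie at the tray's end (scene panel, about (415,345)) and the lid is raised with the arm clear of it. Now I'll ease it up at about 2.5 cm/s.

>>> {"op": "carry_out", "data": {
  "rows": [
    [[0,0,-0.15],[0,0,0],1],
    [[0,0,-0.3],[0,0,0],1],
    [[0,0,-0.5],[0,0,0],1],
    [[0.05,0,-0.7],[0,0,0],1],
    [[0.1,0,-0.95],[0,0,0],1],
    [[0.15,0,-1.2],[0,0,0],1],
    [[0.2,0,-1.45],[0,0,0],1],
    [[0.25,0,-1.7],[0,0,0],1],
    [[0.3,0,-1.95],[0,0,0],1],
    [[0.35,0,-2.2],[0,0,0],1],
    [[0.4,0,-2.45],[0,0,0],1],
    [[0.4,0,-2.7],[0,0,0],1]
  ]
}}

```text
clock: 8.0
tool_pos: [0.6567, -0.124, 0.065]
eef_rot: [0.849, 0.528, 0.0, 0.0]
contact_force: [0.6, 0.6, 1.2]
opening: 0.005
finger_force: 1.1
```

>>> {"op": "carry_out", "data": {
  "rows": [
    [[0.05,0,-0.25],[0,0,0],1],
    [[0.1,0,-0.5],[0,0,0],1],
    [[0.1,0,-0.75],[0,0,0],1],
    [[0.15,0,-1.0],[0,0,0],1],
    [[0.2,0,-1.25],[0,0,0],1],
    [[0.2,0,-1.5],[0,0,0],1],
    [[0.2,0,-1.75],[0,0,0],1],
    [[0.2,0,-2.0],[0,0,0],1],
    [[0.2,0,-2.25],[0,0,0],1],
    [[0.15,0,-2.5],[0,0,0],1],
    [[0.15,0,-2.75],[0,0,0],1],
    [[0.1,0,-3.0],[0,0,0],1]
  ]
}}

```text
clock: 9.2
tool_pos: [0.657, -0.1233, 0.0949]
eef_rot: [0.849, 0.528, -0.0, 0.0]
contact_force: [0.8, 1.1, 1.6]
opening: 0.005
finger_force: 0.9
```

```bash
python3 k.py
```

```text
9.2 [ 0.65700189 -0.12331649  0.09489197] [0.7845806  1.11792521 1.5838356 ] 0.004603939873040913 q [ 0.27  0.93 -0.3   1.53  0.36  0.74 -0.64]
to hover cm [-0.12053168 -0.01793655 -9.51078208] ytool -26.2949754504232 [-8.38367575e-05 -1.47340470e-04 -9.99999986e-01]
```

>>> {"op": "carry_out", "data": {
  "rows": [
    [[0,0,-0.2],[0,0,0],1],
    [[0,0,-0.4],[0,0,0],1],
    [[-0.05,0,-0.6],[0,0,0],1],
    [[-0.05,0,-0.8],[0,0,0],1],
    [[-0.05,0,-1.0],[0,0,0],1],
    [[-0.1,0,-1.2],[0,0,0],1],
    [[-0.1,0,-1.4],[0,0,0],1],
    [[-0.1,0,-1.6],[0,0,0],1],
    [[-0.1,0,-1.75],[0,0,0],1],
    [[-0.1,0,-1.9],[0,0,0],1],
    [[-0.1,0,-2.0],[0,0,0],1],
    [[-0.1,0,-2.1],[0,0,0],1]
  ]
}}

```text
clock: 10.4
tool_pos: [0.6564, -0.1245, 0.1157]
eef_rot: [0.849, 0.528, -0.0, 0.0]
contact_force: [-0.8, -1.4, 1.9]
opening: 0.004
finger_force: 0.9
```

>>> {"op": "carry_out", "data": {
  "rows": [
    [[0,0,-0.1],[0,0,0],1],
    [[0,0,-0.2],[0,0,0],1],
    [[0,0,-0.3],[0,0,0],1],
    [[0,0,-0.4],[0,0,0],1],
    [[0,0,-0.5],[0,0,0],1],
    [[0,0,-0.6],[0,0,0],1],
    [[0,0,-0.7],[0,0,0],1],
    [[0,0,-0.8],[0,0,0],1],
    [[0,0,-0.9],[0,0,0],1],
    [[0,0,-1.0],[0,0,0],1],
    [[0,0,-1.1],[0,0,0],1],
    [[0,0,-1.2],[0,0,0],1]
  ]
}}

```text
clock: 11.6
tool_pos: [0.6566, -0.1238, 0.1277]
eef_rot: [0.849, 0.528, 0.0, -0.0]
contact_force: [-0.5, 0.2, 0.8]
opening: 0.006
finger_force: 0.0
```

```bash
python3 k.py
```

```text
11.6 [ 0.65664711 -0.12384525  0.1277251 ] [-0.53727528  0.21078969  0.80812056] 0.006028570159238029 q [ 0.28  0.89 -0.31  1.51  0.34  0.8  -0.63]
to hover cm [-0.05438096 -0.01007543 -6.22750137] ytool -26.275898834784698 [ 1.46011961e-05  2.46527538e-04 -9.99999970e-01]
```

Contact is gone, as expected at the rest height. I'll retreat straight up and then check.

>>> {"op": "carry_out", "data": {
  "rows": [
    [[0,0,-0.5],[0,0,0],1],
    [[0,0,-1.5],[0,0,0],1],
    [[0,0,-3],[0,0,0],1],
    [[0,0,-5],[0,0,0],1],
    [[0,0,-7],[0,0,0],1],
    [[1,0,-9],[0,0,0],1],
    [[3,0,-10.5],[0,0,0],1],
    [[5,0,-11.5],[0,0,0],1],
    [[6,0,-12],[0,0,0],1],
    [[6,0,-12],[0,0,0],1],
    [[6,0,-12],[0,0,0],1]
  ]
}}

```text
clock: 12.7
tool_pos: [0.6826, -0.0713, 0.2476]
eef_rot: [0.849, 0.528, -0.001, 0.0]
contact_force: [0.2, -0.5, 0.6]
opening: 0.005
finger_force: 0.0
```

```bash
python3 k.py; python3 pic.py pics/p2.png
```

```text
12.7 [ 0.68264904 -0.07133391  0.2475609 ] [ 0.17993516 -0.48621274  0.58479057] 0.005131081575369604 q [ 0.2   0.78 -0.34  1.34  0.28  1.07 -0.64]
to hover cm [-5.906587   -0.01128367  5.76518159] ytool -26.313564982867046 [-8.65612801e-04 -1.28743595e-03 -9.99998797e-01]
```

View pics/p2.png

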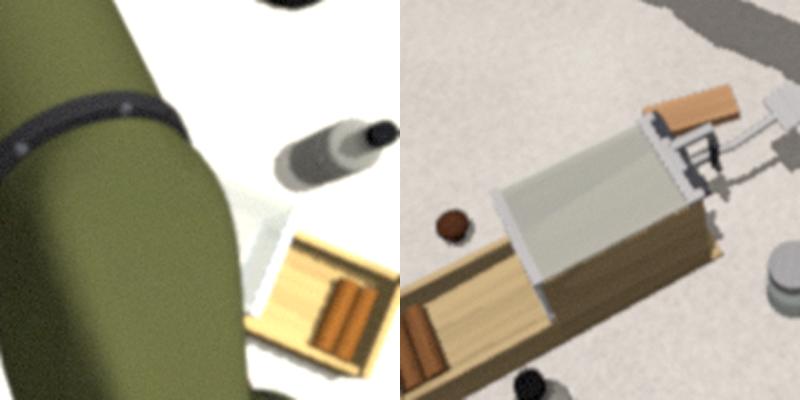

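The lid is shut (scene panel, lip edge at about (540,290)), both dowels are in the tray (top panel, about (345,320)), and the bystanders in view stand where they were.

```bash
python3 -c "from plant import r; print(r.finish_job())"
```

```text
the job is handed in; nothing more can be done
None
```

I pressed the lever to its stop and both dowels rolled into the tray, then eased it back up over about 4.5 s until the lid was shut, and handed the job in at about 13 s on the robot's clock; no verdict came back.

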